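# Third hand: hold the stripper sleeve down for pinning

## Robot

A 7-joint arm with a two-finger parallel gripper is mounted at the origin on a cart in front of the work surface, level with it; the furniture and walls round the work are solid. World frame = base frame: x ahead of the robot, y to its left, z up, the work surface at z = 0. Lengths are in m, angles in rad, forces in N, time in s.
With the tool pointing down it reaches from about 0.4 to 0.875 m from the base axis. Payload 19.3 kg.
Tool frame: the origin (TCP) lies between the finger pads; the fingertips stand bot.tcp_to_tips ahead of it and the grasp point (between the pads) is the TCP (bot.tcp_to_tips is the distance from the TCP to the fingertips, in m); z points along the fingers, y is the line along which they close (so a half turn about z gives the same grasp; the last joint's range is limited). The gripper opens to 85 mm and grips with 20 to 120 N. Pads are 22 mm wide; open, the fingers measure 114 mm over their backs; the gripper's body (76 mm by 85 mm) begins 54 mm behind the grasp point. The pads swing forward as they close: fully open they stand 13 mm farther back than shut.
Start: joints at [-1.388, 0.521, -0.036, 1.599, 0.021, 1.021, -0.113], TCP at [0.156, 0.605, 0.25] pointing down, gripper open.
Joint ranges: [-2.91, 2.91], [-0.3, 2.13], [-1.5, 1.42], [0.17, 2.43], [-1.26, 4.41], [0.16, 1.93], [-2.52, 2.52]. Speed limits (rad/s): [1.89, 1.89, 2.39, 2.39, 3.01, 3.01, 3.01].

## Interface

Orientations are given as [roll, pitch, yaw] about the fixed x, y, z axes, in that order (R = Rz(yaw) Ry(pitch) Rx(roll)).
In Python, from workcell import telemetry, grab_frame, bot gives the robot as it stands. The module is installed in compiled form; this text tells all that it offers.
- The arm moves only by the shell command python3 -m crank 'ROWS' [FORCE]. ROWS is text: rows parted by semicolons, each of 7 numbers parted by spaces: the finger opening in m, from 0 to 0.0854, then the shift along the tool's x, y, z in m, then the turn, a rotation vector about the tool's x, y, z in degrees. A call has exactly 8 rows; each row shifts and turns the commanded pose from where the row before left it, along the tool's axes as they then stand; what a row does not reach is not made up. A row lasts 1/12 s, in which the tool goes at most 41.7 mm and 7.16 degrees, less where a joint would pass 70% of its speed; a pose out of reach is approached as far as the arm can. A call with a gripper value outside its range is refused whole. The fingers move at their own pace and stop on an object; FORCE is the grip in N (left out, the last holds). Time passes only in rows, so rows that do not move let the fingers close, or fill a call up. It gives the time, the measured TCP pose, the force, the opening and the grip force at its end, in the units of the state.
- telemetry.observe(): the state, without advancing time (a new reading comes with each control period).
- grab_frame(name): name is "side" or "top" or "wrist"; returns a dict with "pixels" (384x512x3 uint8, red, green, blue), "depth" (384x512 float32, m along the optical axis (not along the pixel's ray), 0 where there is no reading), "vertical_fov" (degrees; the focal length in pixels is half the picture's height over the tangent of half this angle, whatever the lens; pixels are square), "cx", "cy" (the principal point, pixels), "distortion" ([k1, k2, p1, p2, k3] as OpenCV has them; the pictures are not rectified), "R" (3x3) and "t" (3): a world point X has camera coordinates R X + t; the wrist camera has in their place "hand_eye" (4x4, takes a point from camera to tool coordinates, whose origin is the TCP and whose axes are the flange's). Camera axes: x right, y down, z forward; pixel columns grow to the right and rows downward; lengths in m; the calibration is good to about 2 mm. A picture is of the moment at which its call begins: read the wrist's pose just before it.
- bot.job_done(): hands the job in; it is judged then, once.
The state is a dict: "clock": time; "qpos": joint angles; "qd": joint speeds; "joint_efforts": joint torques, N m; "position": TCP position; "tool_rot": TCP orientation; "force": force on the tool from outside, world axes, zero at the start; "moment": the same for the moment, N m; "grip_width": finger opening in m; "finger_force": force on a finger pad.
Only numpy, scipy, OpenCV 4.12 (cv2) and the standard library are available. Lean on these libraries where they do the work, as an engineer would, in place of code of your own. Each camera call takes 0.05 s, during which the arm holds its last target. There are 200 camera calls.

## Task

We are putting the sprung eyelet anvil back together. Take the slotted sleeve out of the parts tray, slip it flange down over the anvil's pilot post with its slots facing the two pin guides, and press it down on the return spring until the post's cross hole lies in the middle of the slots, which takes about 8 N; do not drive the spring solid. Hold it there steadily for at least two seconds and finish while still holding it, so that I can push the retaining pin through, and leave the other parts in their pockets and the things around undisturbed.

Things in the scene. Friction and masses are not known exactly. Their poses are not given: they have to be found in the camera images.
- sleeve_center (a point): slotted steel sleeve, loose (0.07 kg), standing flange down in a tray pocket: 32 mm high, 12.5 mm through bore; flange 30 mm across, 4 mm thick; body 26 mm diameter with flats 20 mm apart facing +y and -y (grip there) and through slots 7 wide x 11 mm high facing +x and -x. Point: on the bore axis, half-way up, also the slots' mid-height; z up. A half turn about z is the same.
- bush_center (a point): centre of another loose part in the tray, to be left: plain round steel bush, 26 mm diameter, 32 mm high, same bore, no flange, flats or slots
- collar_center (a point): centre of another loose part in the tray, to be left: low steel stop collar, 34 mm diameter, 14 mm high
- tray: grey parts tray, fixed, 100 (x) x 148 (y) x 14 mm high, origin at the centre of its underside; 2 x 3 pockets 44 mm square at 48 mm pitch, floor 4 mm up, walls 4 mm thick. The three loose parts stand in the pockets at (-24, -48), (24, 0) and (-24, 48) mm, in any order; the others hold only washers, pins and nuts under 5 mm high
- post_hole (a point): cross hole of the anvil's upright pilot post, on the post's axis, 59 mm above the worktop; x = axis of the cross hole, towards the pin guides on both sides; z up. Post: 11 mm diameter, fixed, tip 82 mm above the worktop, its top 5 mm coned down to 3 mm radius. The post passes right through the sleeve and stands 7 mm out of its top when the slots are on the hole
- jig: fixed assembly jig that carries the post: beech board 112 (x) x 80 (y) x 12 mm, origin under its centre, the post upright above it. Two steel pin-guide pillars at +x and -x, 22 mm wide, 71 mm high above the worktop, inner faces 26 mm from the post's axis, so fingers must stand at +y and -y. The retaining pin is parked upright in the board at (15, 33) mm, its top 30 mm above the worktop
- seat (a joint): travel of the spring seat (28 mm steel washer on the return spring round the post), m pressed down: 0 = at rest, its top 53 mm above the worktop; 0.010 = a sleeve standing on it has its slots centred on the cross hole; 0.016 = spring solid. The spring pushes up with 2 N at 0 and 0.6 N more per mm: 8 N at 0.010; it lifts the sleeve again if let go
- roll_center (a point): centre of a roll of paper tape lying flat, 77 mm diameter, 19 mm high, to be left alone
- spool_center (a point): centre of a standing spool of thread, 55 mm diameter, 70 mm high, to be left alone
Mind the look-alikes: they are no part of the job. Leave any black or purple look-alike of the part that bears sleeve_center alone.

How it is judged:
On the way, in this order (a step that is already met when the one before it is completed fails the run):
1. the sleeve is lifted clear of the tray (height (world z) of sleeve_center above 0.06 m and contact force between the fingers and sleeve above 0.5 N), for 0.1 s.
2. the sleeve is held for two seconds on the post with its slots on the cross hole and the spring pushing back with 6.2 to 9.6 N (z of sleeve_center in the frame of post_hole between -0.0025 and 0.0025 m and horizontal distance between sleeve_center and post_hole below 0.003 m and angle between the x axis of sleeve_center and the x axis of post_hole, either way round below 0.15 rad and angle between sleeve_center's own z axis and vertical below 0.12 rad and contact force between sleeve and seat between 6.2 and 9.6 N and contact force between the fingers and sleeve above 0.5 N and linear speed of sleeve below 0.01 m/s and distance of each of bush_center, collar_center from where it was at the start of the episode below 0.03 m), for 2 s.
At the end, for the whole second after the job is handed in: sleeve held on the post at rest, flange down, upright within 7 deg, within 3 mm of the post's axis, slots within 8.5 deg of the pin guides and mid-slot within 2.5 mm of the cross hole's height, pressing the spring seat with 6.2 to 9.6 N; other parts in their pockets (all of step 2); the arm keeps its last pose, push and grip.
It fails at once if the spring is driven solid (value of joint seat above 0.0155 m).
It fails at once if the sleeve is pressed on the spring seat with more than 20 N (contact force between sleeve and seat above 20 N).
It fails at once if another part is taken out of its pocket (distance of any of bush_center, collar_center from where it was at the start of the episode above 0.03 m).
It fails at once if a thing nearby is pushed more than 3 cm (distance of any of roll_center, spool_center from where it was at the start of the episode above 0.03 m).
It also fails if it takes over 51 s, if anything falls off the work surface, if the arm or the gripper's body presses on something with over 40 N, if the wrist force passes 120 N, or if a joint passes its speed limit or range.

## Working session

There is one attempt and no reset: what is moved stays moved. The work goes in short steps, Python scripts to look and compute and a shell command to move; the robot and the scene stay as the last step left them, time stands still between calls to the robot, and variables do not carry over. Pictures are saved under pics/ and viewed, at most 10 in all, crops included, and the job is handed in when it is done.

```bash
mkdir -p pics; cat > h.py <<'E'
import numpy as np, cv2
from workcell import telemetry, grab_frame, bot
from scipy.spatial.transform import Rotation as Ro
def cam(n):
    s=telemetry.observe(); f=grab_frame(n); h=f["pixels"].shape[0]
    fl=h/2/np.tan(np.radians(f["vertical_fov"])/2)
    f["K"]=np.array([[fl,0,f["cx"]],[0,fl,f["cy"]],[0,0,1]]); f["D"]=np.array(f["distortion"],float)
    if "R" in f: R=np.array(f["R"]).T; f["M"]=R; f["o"]=-R@np.array(f["t"])
    else:
        T=np.array(f["hand_eye"]); Rt=Ro.from_euler("xyz",s["tool_rot"]).as_matrix()
        f["M"]=Rt@T[:3,:3]; f["o"]=Rt@T[:3,3]+np.array(s["position"])
    return f
def onplane(f,uv,z):
    p=cv2.undistortPoints(np.array(uv,float).reshape(-1,1,2),f["K"],f["D"])[:,0]
    d=np.c_[p,np.ones(len(p))]@f["M"].T
    return f["o"]+d*((z-f["o"][2])/d[:,2])[:,None]
def cloud(f):
    h,w=f["depth"].shape; u,v=np.meshgrid(np.arange(w),np.arange(h))
    p=cv2.undistortPoints(np.stack([u,v],-1).reshape(-1,1,2).astype(float),f["K"],f["D"])[:,0]
    d=np.c_[p,np.ones(len(p))]*f["depth"].reshape(-1,1)
    return (d@f["M"].T+f["o"]).reshape(h,w,3)
def save(f,n): cv2.imwrite("pics/"+n,f["pixels"][:,:,::-1])
E
python3 - <<'E'
from h import *
s=telemetry.observe(); print(s, bot.tcp_to_tips)
a=cam("top");b=cam("side")
print(a["o"],a["M"][:,2],b["o"],b["M"][:,2])
save(a,"top.png");save(b,"side.png")
E
```

```text
{'clock': 0.0, 'qpos': array([-1.38818605,  0.52199484, -0.03629206,  1.59998713,  0.02119558,
        1.02114592, -0.11277647]), 'qd': array([ 1.44924466e-03, -7.44024706e-04,  6.85750762e-05,  8.50379986e-04,
       -5.01604623e-04,  2.21212722e-03, -5.88139481e-04]), 'joint_efforts': array([ 1.63746241e-03, -9.27082300e+01,  1.98024295e+00, -3.69943929e+01,
        1.78716896e-02,  8.14045896e-03,  7.54674420e-05]), 'position': array([0.15630232, 0.60480939, 0.24974556]), 'tool_rot': array([-3.14044630e+00,  9.75183948e-05,  2.88876265e+00]), 'force': array([-1.16594522, -0.18196086, -0.81607764]), 'moment': array([0.02162234, 0.01528714, 0.02840914]), 'finger_force': 0.0, 'grip_width': 0.08558446393805043} 0.019
[0.50592238 0.09491297 0.92503557] [ 0.12187545  0.00288761 -0.9925412 ] [0.49096419 0.97155531 0.50755724] [ 0.10299487 -0.88358007 -0.45681321]
```

View pics/top.png

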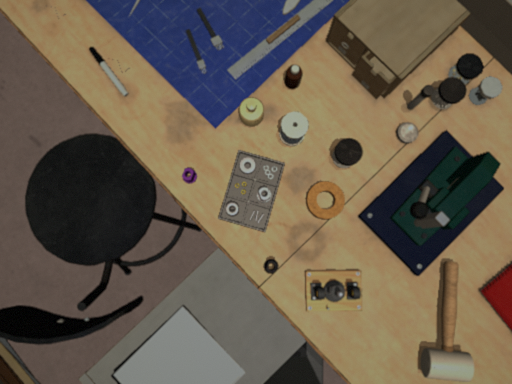

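View pics/side.png

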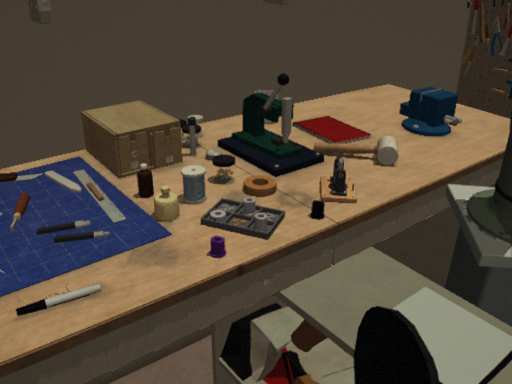

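The top view shows the tray at (252,190) with rings at (247,166), (264,194) and (232,209). The jig is at (334,291), the spool at (293,127) and the roll at (325,200). Candidates for the sleeve are those three tray parts, plus the purple look-alike at (190,175) and the black one at (270,265), which I rule out. Next is a close crop.

```bash
python3 - <<'E'
from h import *
a=cam("top");b=cam("side")
r=lambda f,x,y,w,h:cv2.resize(f["pixels"][y:y+h,x:x+w,::-1],(400,300),interpolation=cv2.INTER_CUBIC)
im=np.vstack([np.hstack([r(a,200,145,100,90),r(a,290,255,90,75)]),np.hstack([r(b,195,185,100,60),r(b,300,145,80,60)])])
cv2.imwrite("pics/crop.png",im)
P=cloud(a)
for n,uv in dict(A=(247,166),B=(264,194),C=(232,209),post=(334,291),spool=(293,127),roll=(325,200)).items():
    u,v=uv; q=P[v-12:v+13,u-12:u+13].reshape(-1,3); print(n,P[v,u].round(4),np.sort(q[:,2])[-5:].round(3), onplane(a,[uv],.03).round(3))
for z,uv in((.014,[(239,151),(284,161),(268,230),(220,219)]),(.012,[(306,269),(361,269),(361,310),(306,311)])): print(onplane(a,uv,z).round(4))
E
```

```text
A [0.674  0.1103 0.0039] [0.025 0.925 0.925 0.925 0.925] [[0.669 0.11  0.03 ]]
B [0.616  0.0739 0.006 ] [0.041 0.041 0.925 0.925 0.925] [[0.613 0.074 0.03 ]]
C [0.5833 0.1386 0.0084] [0.04  0.04  0.04  0.925 0.925] [[0.582 0.138 0.03 ]]
post [ 0.4272 -0.0624  0.0535] [0.083 0.084 0.084 0.084 0.925] [[ 0.425 -0.067  0.03 ]]
spool [0.7416 0.0213 0.069 ] [0.076 0.925 0.925 0.925 0.925] [[0.752 0.018 0.03 ]]
roll [ 6.073e-01 -5.280e-02 -4.000e-04] [0.025 0.925 0.925 0.925 0.925] [[ 0.604 -0.048  0.03 ]]
[[0.7032 0.1275 0.014 ]
 [0.6844 0.0343 0.014 ]
 [0.5421 0.0644 0.014 ]
 [0.562  0.1621 0.014 ]]
[[ 0.4658 -0.0134  0.012 ]
 [ 0.4681 -0.1242  0.012 ]
 [ 0.3872 -0.1241  0.012 ]
 [ 0.3831 -0.0144  0.012 ]]
```

View pics/crop.png

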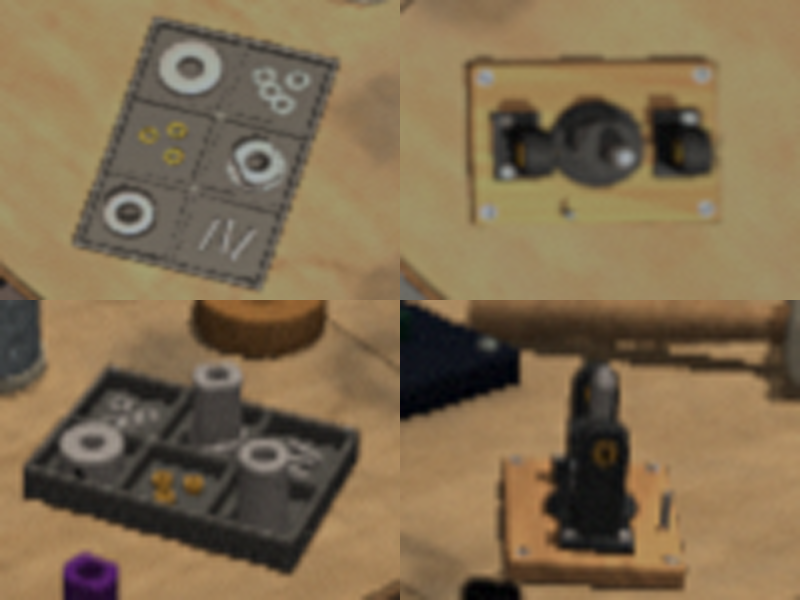

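B, the middle pocket part at (264,194), has the flange and flats, so it is the sleeve. A is the collar and C is the bush. The jig's pillars lie along world y, so the fingers go at ±x. I'm moving above the sleeve.

```bash
R="x"; python3 -m crank '0.085 -0.033 -0.023 0 0 0 0;0.085 -0.033 -0.023 0 0 0 0;0.085 -0.033 -0.023 0 0 0 0;0.085 -0.033 -0.023 0 0 0 0;0.085 -0.033 -0.023 0 0 0 0;0.085 -0.033 -0.023 0 0 0 0;0.085 -0.033 -0.023 0 0 0 0;0.085 -0.033 -0.023 0 0 0 0' 
python3 -m crank '0.085 -0.033 -0.023 0 0 0 0;0.085 -0.033 -0.023 0 0 0 0;0.085 -0.033 -0.023 0 0 0 0;0.085 -0.033 -0.023 0 0 0 0;0.085 -0.033 -0.023 0 0 0 0;0.085 -0.033 -0.023 0 0 0 0;0.085 -0.033 -0.023 0 0 0 0;0.085 -0.020 -0.012 0 0 0 0' 
python3 - <<'E'
from h import *
s=telemetry.observe(); print(s["position"],s["tool_rot"],s["qpos"].round(2))
print(np.array(grab_frame("wrist")["hand_eye"]).round(3))
E
```

```text
clock: 0.87
position: [0.3668, 0.3592, 0.2504]
tool_rot: [3.141, 0.0, 2.889]
force: [1.8, 0.9, -0.1]
grip_width: 0.0849
finger_force: 0.0
clock: 1.53
position: [0.5677, 0.1263, 0.2503]
tool_rot: [-3.14, 0.001, 2.885]
force: [0.2, 0.2, -1.2]
grip_width: 0.0848
finger_force: 0.0
[0.56769017 0.12627744 0.25029032] [-3.14042390e+00  9.25841250e-04  2.88526676e+00] [-0.41  0.45  0.12  1.72 -0.06  0.97  1.05]
[[-0.    -0.964 -0.266  0.068]
 [ 1.    -0.001  0.001 -0.001]
 [-0.001 -0.266  0.964 -0.124]
 [ 0.     0.     0.     1.   ]]
```

```bash
python3 -m crank '0.085 -0.028 -0.020 0.02 0 0 0;0.085 -0.028 -0.02 0.02 0 0 0;0.085 0 0 0.01 0 0 0;0.085 0 0 0 0 0 0;0.085 0 0 0 0 0 0;0.085 0 0 0 0 0 0;0.085 0 0 0 0 0 0;0.085 0 0 0 0 0 0' 
python3 - <<'E'
from h import *
f=cam("wrist"); save(f,"w1.png"); P=cloud(f); np.save("P.npy",P)
m=(abs(P[...,2]-.036)<.004)&(np.hypot(P[...,0]-.613,P[...,1]-.074)<.03)
v,u=np.nonzero(m); print(len(u),u.min(),u.max(),v.min(),v.max(),P[m].mean(0),np.median(P[m][:,2]))
g=(f["K"]@np.linalg.inv(f["M"])@(np.array([.613,.074,.036])-f["o"]));print(g[:2]/g[2])
E
```

```text
clock: 2.25
position: [0.6099, 0.0788, 0.2013]
tool_rot: [3.141, 0.001, 2.89]
force: [-0.4, 0.4, -0.1]
grip_width: 0.0851
finger_force: 0.0
372 242 267 168 193 [0.61309703 0.07529008 0.03562549] 0.035717288987774154
[253.31798662 180.828881  ]
```

View pics/w1.png

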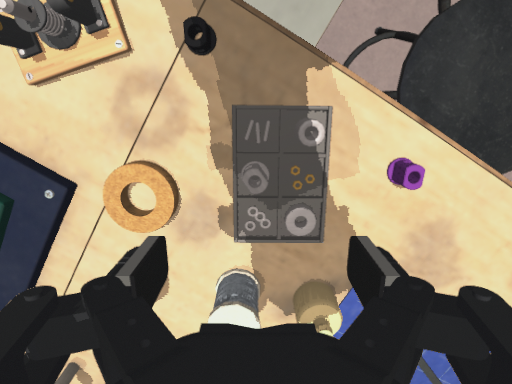

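The close view shows the sleeve, with flange and slanted flats, at (253,180). The bush is at (312,132), the collar at (301,221) and the purple look-alike at (406,173). Next I measure the flats' direction from lower down.

```bash
python3 -m crank '0.085 0 0 0.035 0 0 0;0.085 0 0 0.035 0 0 0;0.085 0 0 0.01 0 0 0;0.085 0 0 0 0 0 0;0.085 0 0 0 0 0 0;0.085 0 0 0 0 0 0;0.085 0 0 0 0 0 0;0.085 0 0 0 0 0 0' 
cat > m.py <<'E'
from h import *
P=np.load("P.npy")
def pca(P):
    m=(abs(P[...,2]-.036)<.004)&(np.hypot(P[...,0]-.613,P[...,1]-.075)<.03)
    q=P[m][:,:2].astype(np.float32)*1000
    print(m.sum(),np.median(P[m][:,2])); print(cv2.minAreaRect(q), cv2.fitEllipse(cv2.convexHull(q)))
    c=q.mean(0);w,V=np.linalg.eigh(np.cov((q-c).T));print(c,w,np.degrees(np.arctan2(V[1,1],V[0,1])))
    return m
pca(P)
f=cam("wrist"); s=telemetry.observe();print(s["position"]);P=cloud(f);m=pca(P)
v,u=np.nonzero(m);v,u=int(v.mean()),int(u.mean());print(u,v)
I=f["pixels"][max(v-50,0):v+50,u-65:u+65,::-1];J=I.copy();M=m[max(v-50,0):v+50,u-65:u+65];J[M]=(0,0,255)
I=cv2.convertScaleAbs(I,alpha=1.8)
cv2.imwrite("pics/w2.png",cv2.resize(np.hstack([I,J]),None,fx=3,fy=3,interpolation=cv2.INTER_CUBIC))
E
python3 m.py
```

```text
clock: 2.97
position: [0.6106, 0.078, 0.1218]
tool_rot: [3.141, 0.002, 2.889]
force: [0.3, -0.0, -0.9]
grip_width: 0.0852
finger_force: 0.0
372 0.035717288987774154
((613.6549072265625, 75.21138000488281), (26.04865074157715, 20.025278091430664), 19.958087921142578) ((613.7022705078125, 74.9775161743164), (23.520811080932617, 26.572139739990234), 102.41859436035156)
[613.09705  75.29006] [37.26619363 59.74103674] -161.3164866284578
[0.61040776 0.07800437 0.12149243]
682 0.035686782770565084
((613.6937255859375, 74.83451843261719), (25.95182991027832, 20.466556549072266), 20.38071060180664) ((613.6885986328125, 75.01077270507812), (23.15984344482422, 26.790786743164062), 109.21475982666016)
[613.1729    75.170555] [37.19330236 59.42556303] -162.17632073182537
254 205
```

View pics/w2.png

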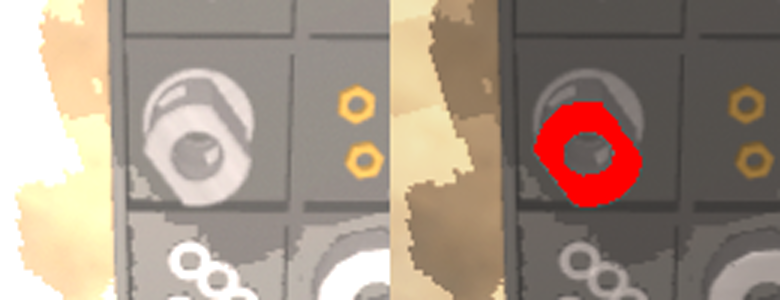

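```bash
python3 -m crank '0.046 0 0 0 0 0 -6.7;0.046 0 0 0 0 0 -6.7;0.046 0 0 0 0 0 -6.7;0.046 0 0 0 0 0 -6.7;0.046 0 0 0 0 0 -6.7;0.046 -0.002 -0.004 0.03 0 0 0;0.046 0 0 0.03 0 0 0;0.046 0 0 0 0 0 0'
python3 - <<'E'
from h import *
s=telemetry.observe();print(s["position"],np.degrees(s["tool_rot"]),s["qpos"].round(2))
f=cam("wrist");P=cloud(f)
m=(abs(P[...,2]-.036)<.004)&(np.hypot(P[...,0]-.613,P[...,1]-.075)<.025);q=P[m][:,:2].astype(np.float32)*1000
print(m.sum(),cv2.minAreaRect(q)); save(f,"w3.png")
E
```

```text
clock: 3.68
position: [0.6108, 0.0741, 0.0563]
tool_rot: [3.141, -0.006, -2.81]
force: [-0.7, -0.1, 0.4]
grip_width: 0.0457
finger_force: 0.0
[0.6108486  0.07414683 0.05633478] [ 179.95582171   -0.31606675 -160.99891179] [-0.18  0.76 -0.05  1.75  0.06  0.64  1.64]
1320 ((613.4335327148438, 75.05416870117188), (26.44289207458496, 46.470001220703125), 18.70089340209961)
```

```bash
python3 -m crank '0.046 -0.0025 0 0.01 0 0 0;0.046 0 0 0.01 0 0 0;0.046 0 0 0 0 0 0;0.046 0 0 0 0 0 0;0.01 0 0 0 0 0 0;0.01 0 0 0 0 0 0;0.01 0 0 0 0 0 0;0.01 0 0 0 0 0 0' 60
python3 -m crank '0.01 0 0 0 0 0 0;0.01 0 0 0 0 0 0;0.01 0 0 0 0 0 0;0.01 0 0 0 0 0 0;0.01 0 0 0 0 0 0;0.01 0 0 0 0 0 0;0.01 0 0 0 0 0 0;0.01 0 0 0 0 0 0'
```

```text
clock: 4.4
position: [0.6158, 0.0757, 0.0412]
tool_rot: [-3.141, 0.001, -2.81]
force: [-2.0, -0.4, 5.9]
grip_width: 0.0183
finger_force: 59.1
clock: 5.07
position: [0.6158, 0.0757, 0.0412]
tool_rot: [-3.141, 0.001, -2.81]
force: [-1.8, -1.0, 7.7]
grip_width: 0.0185
finger_force: 59.1
```

```bash
python3 -m crank '0.01 0 0 -0.01 0 0 0;0.01 0 0 -0.015 0 0 0;0.01 0 0 -0.02 0 0 0;0.01 0 0 -0.03 0 0 0;0.01 0 0 -0.03 0 0 0;0.01 0 0 0 0 0 0;0.01 0 0 0 0 0 0;0.01 0 0 0 0 0 0'
python3 - <<'E'
from h import *
f=cam("wrist");g=cam("side");g2=cv2.resize(g["pixels"][130:270,170:370],(512,384))
cv2.imwrite("pics/w4.png",cv2.resize(np.hstack([cv2.convertScaleAbs(f["pixels"],alpha=1.5),g2])[:,:,::-1],(800,300)))
E
```

```text
clock: 5.73
position: [0.6152, 0.0755, 0.1455]
tool_rot: [-3.142, 0.0, -2.81]
force: [-1.0, 0.4, -1.1]
grip_width: 0.0184
finger_force: 58.9
```

View pics/w4.png

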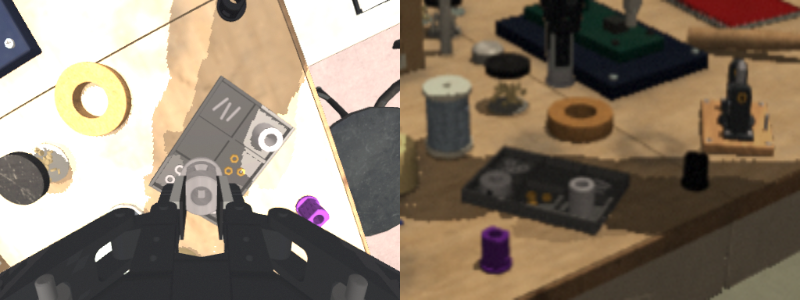

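```bash
python3 -m crank '0.01 0 0 -0.02 0 0 6.8;0.01 0 0 -0.02 0 0 6.8;0.01 0 0 0 0 0 6.8;0.01 0 0 0 0 0 6.8;0.01 0 0 0 0 0 6.8;0.01 0 0 0 0 0 6.8;0.01 0 0 0 0 0 6.8;0.01 0 0 0 0 0 6.8'
python3 -m crank '0.01 0 0 0 0 0 6.8;0.01 0 0 0 0 0 6.8;0.01 0 0 0 0 0 6.8;0.01 0 0 0 0 0 6.8;0.01 0 0 0 0 0 6.8;0.01 0 0 0 0 0 6.8;0.01 0 0 0 0 0 6.8;0.01 0 0 0 0 0 6.8'
python3 -m crank '0.01 0 -0.03 0 0 0 0;0.01 0 -0.03 0 0 0 0;0.01 0 -0.03 0 0 0 0;0.01 0 -0.03 0 0 0 0;0.01 0 -0.03 0 0 0 0;0.01 -0.025 -0.02 0 0 0 0;0.01 -0.025 -0.02 0 0 0 0;0.01 0 0 0 0 0 0'
python3 - <<'E'
from h import *
s=telemetry.observe();print(s["position"],np.degrees(s["tool_rot"]),s["qpos"].round(2))
E
```

```text
clock: 6.5
position: [0.615, 0.0755, 0.1843]
tool_rot: [-3.14, -0.001, 2.518]
force: [-0.2, 0.3, -0.8]
grip_width: 0.0183
finger_force: 59.0
clock: 7.17
position: [0.615, 0.0755, 0.1844]
tool_rot: [-3.14, 0.001, 1.569]
force: [-0.1, 0.0, -1.2]
grip_width: 0.0183
finger_force: 59.0
clock: 7.83
position: [0.4217, 0.0213, 0.1849]
tool_rot: [-3.138, 0.001, 1.571]
force: [1.4, -0.8, -0.5]
grip_width: 0.0183
finger_force: 59.1
[0.42166486 0.0212918  0.18486244] [-1.79816278e+02  5.11099826e-02  9.00222700e+01] [-0.6   0.34  0.5   2.19 -0.27  0.67  0.09]
```

```bash
python3 - <<'E'
from h import *
f=cam("wrist");P=cloud(f);save(f,"w5.png");np.save("P5.npy",P)
s=telemetry.observe();print(s["position"],f["vertical_fov"])
X,Y,Z=P[...,0],P[...,1],P[...,2]
near=(abs(X-.427)<.05)&(abs(Y+.066)<.07)
t=near&(Z>.0745)&(Z<.09);print("tip",t.sum(),P[t].mean(0),np.ptp(P[t],axis=0)); v,u=np.nonzero(t); print(u.mean(),v.mean())
pl=near&(abs(Z-.071)<.002)
for sg in(1,-1):
    q=P[pl&(sg*(Y+.066)>.02)];print("pillar",len(q),np.median(q,axis=0),q.min(0),q.max(0))
b=near&(abs(Z-.012)<.003);q=P[b][:,:2].astype(np.float32)*1000;print("board",len(q),cv2.minAreaRect(q))
# top cam
a=cam("top");A=cloud(a);t=(abs(A[...,0]-.427)<.03)&(abs(A[...,1]+.066)<.018)&(A[...,2]>.074)&(A[...,2]<.095)
print("top tip",t.sum(),A[t].mean(0))
b=(abs(A[...,0]-.427)<.06)&(abs(A[...,1]+.066)<.08)&(abs(A[...,2]-.012)<.005);q=A[b][:,:2].astype(np.float32)*1000;print("board",len(q),cv2.minAreaRect(q))
# sleeve in hand
r=P-s["position"]; m=(abs(r[...,0])<.025)&(abs(r[...,1])<.03)&(r[...,2]<.0)&(r[...,2]>-.05)
for lo in range(-44,0,4):
    k=m&(r[...,2]*1000>=lo)&(r[...,2]*1000<lo+4)
    if k.sum(): print(lo,k.sum(),(r[k].min(0)*1000).round(1),(r[k].max(0)*1000).round(1))
E
```

```text
[0.42377215 0.02316531 0.18507379] 64.26060074563078
tip 131 [ 0.42455783 -0.06677616  0.0793724 ] [0.00961575 0.00912636 0.00826996]
261.5496183206107 291.55725190839695
  return _methods._mean(a, axis=axis, dtype=dtype,
  ret = um.true_divide(
Traceback (most recent call last):
ValueError: zero-size array to reduction operation minimum which has no identity
```

View pics/w5.png

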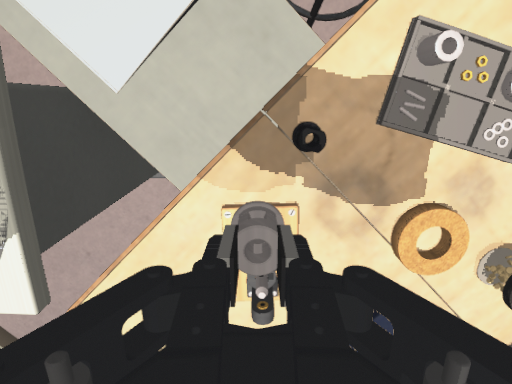

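The view shows the sleeve held at (258,235), with the post tip at (262,292) partly hidden between the fingers. Image-up is tool +x. I'm moving beyond the jig so the camera sees it freely.

```bash
python3 -m crank '0.01 -0.03 0 0 0 0 0;0.01 -0.03 0 0 0 0 0;0.01 -0.03 0 0 0 0 0;0.01 -0.03 0 0 0 0 0;0.01 -0.02 0 0 0 0 0;0.01 0 0 0 0 0 0;0.01 0 0 0 0 0 0;0.01 0 0 0 0 0 0'
cat > j.py <<'E'
from h import *
f=cam("wrist");P=cloud(f);cv2.imwrite("pics/w6.png",f["pixels"][:,:,::-1]);s=telemetry.observe();print(s["position"],np.degrees(s["tool_rot"]))
def jig(P):
    X,Y,Z=P[...,0],P[...,1],P[...,2]
    near=(abs(X-.426)<.06)&(abs(Y+.068)<.075)
    t=near&(Z>.0755)&(Z<.09)&(abs(Y+.067)<.015)
    if t.any(): print("tip",t.sum(),P[t].mean(0),P[t].min(0),P[t].max(0))
    for sg in(1,-1):
        q=P[near&(abs(Z-.071)<.003)&(sg*(Y+.067)>.02)]
        if len(q): print("pillar",len(q),q.mean(0),q.min(0),q.max(0))
    q=P[near&(abs(Z-.012)<.004)][:,:2].astype(np.float32)*1000
    if len(q): print("board",len(q),cv2.minAreaRect(q))
jig(P);print("top");jig(cloud(cam("top")))
r=P-s["position"]; m=(abs(r[...,0])<.025)&(abs(r[...,1])<.03)
for lo in range(-44,4,3):
    k=m&(r[...,2]*1000>=lo)&(r[...,2]*1000<lo+3)
    if k.sum(): print(lo,k.sum(),(r[k].min(0)*1000).round(1),(r[k].max(0)*1000).round(1))
E
python3 j.py
```

```text
clock: 8.55
position: [0.4263, -0.1145, 0.1849]
tool_rot: [-3.141, -0.0, 1.575]
force: [-0.1, 0.2, -0.2]
grip_width: 0.0183
finger_force: 59.1
[ 0.4262965  -0.11421188  0.18498719] [-1.79960836e+02 -7.48939613e-03  9.02811672e+01]
tip 173 [ 0.42474993 -0.06821491  0.07990739] [ 0.41930278 -0.07407146  0.07553927] [ 0.42986093 -0.06332855  0.0832929 ]
pillar 345 [ 0.42350416 -0.03555102  0.0699925 ] [ 0.41544686 -0.04181335  0.06800323] [ 0.43194172 -0.02877734  0.07252516]
pillar 271 [ 0.4261646  -0.10168575  0.0697964 ] [ 0.41817588 -0.10874989  0.06803382] [ 0.43352529 -0.09524183  0.07227729]
board 6387 ((424.65863037109375, -68.54374694824219), (80.3240966796875, 112.06510162353516), 2.1460554599761963)
top
tip 30 [ 0.4258701  -0.06868802  0.08157813] [ 0.42073572 -0.07467897  0.07674909] [ 0.42999705 -0.06347715  0.08599607]
pillar 55 [ 0.42316472 -0.03494878  0.07098352] [ 0.41517767 -0.04075059  0.06809179] [ 0.4318489  -0.02924009  0.07395764]
pillar 55 [ 0.42722    -0.101421    0.07061629] [ 0.41845923 -0.1068809   0.06809851] [ 0.43509673 -0.09529395  0.07341981]
board 1393 ((424.49462890625, -69.33194732666016), (78.89508056640625, 113.13475799560547), 2.153294324874878)
-38 49 [-14.5   2.6 -37.8] [ 14.4  16.2 -35. ]
-35 360 [-15.   -5.3 -35. ] [ 14.2  16.3 -32. ]
-32 105 [-10.4  -5.7 -32. ] [  9.   14.9 -29. ]
-29 267 [-10.1 -11.1 -29. ] [  9.3  14.4 -26. ]
-26 94 [-10.5  -8.  -26. ] [  9.2  14.3 -23. ]
-23 80 [-10.3  -5.1 -22.9] [  9.4  13.7 -20. ]
-20 83 [-10.1  -5.2 -20. ] [  9.3  13.2 -17. ]
-17 154 [-19.7  -5.7 -17. ] [ 14.8  14.3 -14. ]
-14 265 [-22.2  -5.9 -14. ] [ 20.6  14.5 -11. ]
-11 307 [-22.6  -5.9 -11. ] [22.  14.4 -8. ]
-8 1270 [-23.2 -12.3  -8. ] [22.1 14.5 -5. ]
-5 512 [-23.2 -11.7  -5. ] [22.3 14.5 -2. ]
-2 210 [-23.3  -6.6  -2. ] [22.4 11.1  1. ]
1 210 [-23.2 -12.5   1. ] [22.3 11.1  4. ]
```

View pics/w6.png

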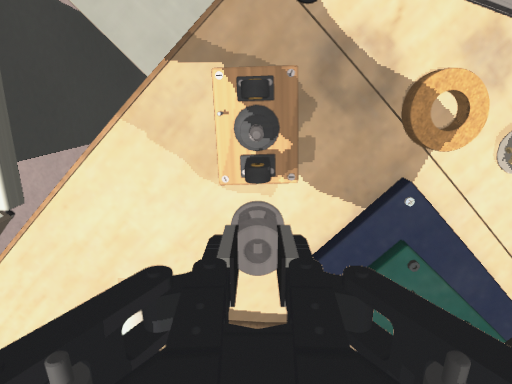

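The view is clear. The board, pillars and post (257,132) are visible, and the sleeve is in hand at (258,235). The jig's yaw is about 92.2°, and the post is at about (0.4248, -0.0684). I'm refining the sleeve's offset in the hand.

```bash
python3 -m crank '0.01 0.02 0 0 0 0 -2;0.01 0.0245 -0.001 0 0 0 0;0.01 0 0 0.02 0 0 0;0.01 0 0 0.02 0 0 0;0.01 0 0 0 0 0 0;0.01 0 0 0 0 0 0;0.01 0 0 0 0 0 0;0.01 0 0 0 0 0 0'
cat > s.py <<'E'
from h import *
f=cam("wrist");P=cloud(f);s=telemetry.observe();p=s["position"];print(p,np.degrees(s["tool_rot"]))
T=Ro.from_euler("xyz",s["tool_rot"]).as_matrix(); r=(P-p)@T*1000
m=(abs(r[...,0])<17)&(abs(r[...,1])<9.3)&(abs(r[...,2]-5.7)<1.5)
q=r[m];print("top",len(q),q.min(0),q.max(0),np.median(q[:,2]))
m8=m.astype(np.uint8);cs,h=cv2.findContours(m8,cv2.RETR_CCOMP,cv2.CHAIN_APPROX_NONE)
for c,hh in zip(cs,h[0]):
    if len(c)>12:
        g=r[c[:,0,1],c[:,0,0]][:,:2].astype(np.float32);print("hole" if hh[3]>=0 else "outer",len(c),cv2.minEnclosingCircle(g),cv2.minAreaRect(g))
m=(np.abs(r[...,0])<20)&(abs(r[...,1])<20)&(abs(r[...,2]-33.7)<2)
q=r[m];print("flange",len(q),q.min(0),q.max(0))
A=np.c_[2*q[:,:2],np.ones(len(q))]
hull=cv2.convexHull(q[:,:2].astype(np.float32))[:,0];hull=hull[hull[:,0]>1];A=np.c_[2*hull,np.ones(len(hull))];x=np.linalg.lstsq(A,(hull**2).sum(1),rcond=None)[0];print(x[:2],np.sqrt(x[2]+x[:2]@x[:2]))
E
python3 s.py
```

```text
clock: 9.32
position: [0.4246, -0.0708, 0.1462]
tool_rot: [3.14, 0.0, 1.609]
force: [-0.2, -0.3, -1.0]
grip_width: 0.018
finger_force: 59.1
[ 0.42455781 -0.0707468   0.14614177] [ 1.79926151e+02 -3.97944738e-03  9.22020626e+01]
top 1336 [-11.78941859  -9.29891271   4.20623241] [14.53028792  9.07788053  7.19073649] 5.3963053490709925
outer 170 ((0.8759098052978516, 1.020721197128296), 14.564933776855469) ((1.3268194198608398, -0.15453338623046875), (26.253694534301758, 18.349424362182617), 0.3354208469390869)
hole 79 ((1.6251035928726196, -0.4391006827354431), 6.916140079498291) ((1.7464714050292969, -0.34125852584838867), (12.631895065307617, 13.470112800598145), 89.40901184082031)
flange 410 [ -5.66294962 -14.98875467  31.70502415] [16.69228055 14.35848086 35.61017004]
[ 1.87927028 -0.35153798] 14.792945200056211
```

```bash
python3 -m crank '0.01 0.0007 0.0006 0.01 0 0 0;0.01 0 0 0.01 0 0 0;0.01 0 0 0.005 0 0 0;0.01 0 0 0.003 0 0 0;0.01 0 0 0.003 0 0 0;0.01 0 0 0.003 0 0 0;0.01 0 0 0 0 0 0;0.01 0 0 0 0 0 0'
```

```text
clock: 10.03
position: [0.4247, -0.07, 0.1113]
tool_rot: [-3.142, 0.0, 1.609]
force: [-0.2, -0.2, -0.4]
grip_width: 0.0185
finger_force: 59.1
```

Past the tip with no side force. I'm continuing down to just above the seat.

```bash
python3 -m crank '0.01 0 0 0.004 0 0 0;0.01 0 0 0.004 0 0 0;0.01 0 0 0.004 0 0 0;0.01 0 0 0.004 0 0 0;0.01 0 0 0.002 0 0 0;0.01 0 0 0 0 0 0;0.01 0 0 0 0 0 0;0.01 0 0 0 0 0 0'
python3 -m crank '0.01 0 0 0.001 0 0 0;0.01 0 0 0.001 0 0 0;0.01 0 0 0.001 0 0 0;0.01 0 0 0.001 0 0 0;0.01 0 0 0.001 0 0 0;0.01 0 0 0 0 0 0;0.01 0 0 0 0 0 0;0.01 0 0 0 0 0 0'
```

```text
clock: 10.7
position: [0.4247, -0.07, 0.0934]
tool_rot: [3.142, 0.0, 1.609]
force: [-0.3, 0.3, -0.7]
grip_width: 0.0185
finger_force: 59.1
clock: 11.37
position: [0.4247, -0.0699, 0.0884]
tool_rot: [3.142, -0.0, 1.609]
force: [0.4, -0.2, 1.2]
grip_width: 0.0187
finger_force: 59.4
```

```bash
python3 -m crank '0.01 0 0 0.001 0 0 0;0.01 0 0 0.001 0 0 0;0.01 0 0 0.001 0 0 0;0.01 0 0 0.001 0 0 0;0.01 0 0 0 0 0 0;0.01 0 0 0 0 0 0;0.01 0 0 0 0 0 0;0.01 0 0 0 0 0 0'
python3 -m crank '0.01 0 0 0.001 0 0 0;0.01 0 0 0.001 0 0 0;0.01 0 0 0 0 0 0;0.01 0 0 0 0 0 0;0.01 0 0 0 0 0 0;0.01 0 0 0 0 0 0;0.01 0 0 0 0 0 0;0.01 0 0 0 0 0 0'
cat > r.py <<'E'
from h import *
F=[];Z=[]
for i in range(12):
    f=cam("top");s=telemetry.observe();F.append(s["force"]);Z.append(s["position"])
print(np.mean(F,0),np.std(F,0),np.mean(Z,0),s["clock"])
np.save("T.npy",cloud(f));save(f,"t9.png")
E
python3 r.py
```

```text
clock: 12.03
position: [0.4248, -0.0699, 0.0844]
tool_rot: [3.141, 0.0, 1.61]
force: [-0.4, 1.7, 4.1]
grip_width: 0.0181
finger_force: 59.7
clock: 12.7
position: [0.4248, -0.0699, 0.0823]
tool_rot: [3.142, 0.0, 1.609]
force: [-0.6, 1.4, 5.6]
grip_width: 0.0185
finger_force: 59.9
[0.04870151 1.29973958 5.9186657 ] [0.40971788 0.65316374 0.422847  ] [ 0.42475126 -0.06994523  0.08229544] 13.3
```

```bash
python3 -m crank '0.01 0.0004 0 0 0 0 0;0.01 0 0 0.001 0 0 0;0.01 0 0 0.001 0 0 0;0.01 0 0 0 0 0 0;0.01 0 0 0 0 0 0;0.01 0 0 0 0 0 0;0.01 0 0 0 0 0 0;0.01 0 0 0 0 0 0'
python3 r.py
python3 - <<'E'
from h import *
f=cam("wrist");P=cloud(f);s=telemetry.observe();p=s["position"]
T=Ro.from_euler("xyz",s["tool_rot"]).as_matrix(); r=(P-p)@T*1000
m=(abs(r[...,0]-1)<14)&(abs(r[...,1])<9)&(r[...,2]>3)&(r[...,2]<9);print("top of sleeve below tcp",np.median(r[m][:,2]),m.sum())
t=(abs(r[...,0]-1.7)<3)&(abs(r[...,1])<3)&(r[...,2]<3)&(r[...,2]>-6);print("post tip",r[t].min(0) if t.any() else 0, r[t].mean(0) if t.any() else 0)
I=cv2.convertScaleAbs(f["pixels"],alpha=1.5)[170:300,170:345,::-1];cv2.imwrite("pics/w9.png",cv2.resize(I,None,fx=4,fy=4))
E
```

```text
clock: 13.97
position: [0.4248, -0.0699, 0.0803]
tool_rot: [3.141, 0.0, 1.609]
force: [-0.1, -1.9, 6.7]
grip_width: 0.0187
finger_force: 60.0
[-0.4565384  -1.14442155  6.8500691 ] [0.46176699 0.29590341 0.57518179] [ 0.42474995 -0.06986014  0.0803392 ] 14.5667
top of sleeve below tcp 5.343721048195428 1488
post tip [-1.26335834 -2.84003442 -2.69659065] [ 2.23702215  0.05973206 -1.05262982]
```

View pics/w9.png

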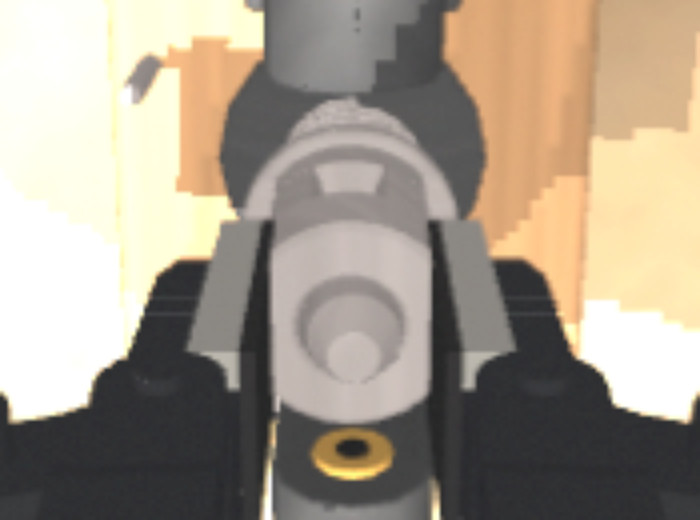

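The sleeve is seated, with its slot facing the pin guides and the post tip (352,355) standing about 7 mm proud. I'm trimming slightly, then holding.

```bash
python3 -m crank '0.01 -0.0002 0 0.0004 0 0 0;0.01 0 0 0 0 0 0;0.01 0 0 0 0 0 0;0.01 0 0 0 0 0 0;0.01 0 0 0 0 0 0;0.01 0 0 0 0 0 0;0.01 0 0 0 0 0 0;0.01 0 0 0 0 0 0'
for i in 1 2 3 4; do python3 -m crank '0.01 0 0 0 0 0 0;0.01 0 0 0 0 0 0;0.01 0 0 0 0 0 0;0.01 0 0 0 0 0 0;0.01 0 0 0 0 0 0;0.01 0 0 0 0 0 0;0.01 0 0 0 0 0 0;0.01 0 0 0 0 0 0' | grep -E "clock|force|pos"; done
python3 r.py
```

```text
clock: 15.28
position: [0.4248, -0.0699, 0.0799]
tool_rot: [3.141, 0.0, 1.609]
force: [-0.5, -0.2, 7.4]
grip_width: 0.0186
finger_force: 60.0
clock: 15.95
position: [0.4247, -0.0699, 0.0799]
force: [0.1, 0.6, 7.3]
finger_force: 60.0
clock: 16.62
position: [0.4248, -0.0699, 0.08]
force: [0.1, -0.1, 8.0]
finger_force: 60.0
clock: 17.28
position: [0.4248, -0.0699, 0.0799]
force: [0.2, 0.2, 7.2]
finger_force: 60.0
clock: 17.95
position: [0.4247, -0.0699, 0.0799]
force: [-0.6, 0.1, 6.0]
finger_force: 60.0
[-0.2147277  -0.19706507  6.97798811] [0.46942199 0.22640495 0.53255688] [ 0.42475114 -0.06989944  0.07993481] 18.55
```

```bash
python3 -c "
from workcell import bot
print(bot.job_done())"
```

```text
the job is handed in; nothing more can be done
None
```

I handed the job in with the gripper still holding the sleeve on the post, slots lined up with the pin guides. It presses the spring with about 7.8 N (wrist-force estimate) and had held steady for over 3 s; the other parts were not touched on purpose, and the hand-in gave no verdict.

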